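# Loosen the left-hand nut of the flat lap

## Task

The worn rust-red abrasive disc is due for changing. The black bar-shaped nut that holds it has a left-hand thread: loosen that nut by about a quarter turn and let go. Leave the nut on the white felt disc alone, and do not tighten the red disc's nut.

Things in the scene. Friction and masses are not known exactly. Their poses are not given: they have to be found in the camera images.
- abrasive_bar (a point): Centre of the upright black bar of the nut to loosen, on the spindle in the middle of the rust-red disc (154 mm across, level, locked, on a fixed round green machine). Bar 66 mm long, 12 thick, 46 tall; this point is half-way up, on the turning axis, 137 mm above the bench, 31 above the disc. Under the bar: flat 40 mm flange, top 8 mm above the disc. x along bar, y across its flat sides; turn with it.
- abrasive_nut (a joint): Turn of that nut in rad: about 0 when tight as found. Left-hand thread: the value grows as the nut is turned clockwise seen from above, which loosens it; anticlockwise tightens it and comes to a stop at -0.45. It turns stiffly (0.12 N m) and stays where it is left; it does not rise noticeably.
- felt_bar (a point): Centre of the bar of the look-alike nut on the other machine, the one with the white felt disc; same sizes and axes. To be left alone.
- felt_nut (a joint): Turn of the felt disc's nut in rad, about 0 as found; ordinary right-hand thread, grows anticlockwise seen from above. To be left alone.

How it is judged:
By the outcome, as a careful person would: the job done as asked, in the order asked, and still so for the second after the job is handed in, with the robot touching nothing.
It also fails if it takes over 32 s, if anything falls off the work surface, if the arm or the gripper's body presses on something with over 40 N, if the wrist force passes 120 N, or if a joint passes its speed limit or range.

## Robot

A 7-joint arm with a two-finger parallel gripper is mounted at the origin on the work surface. World frame = base frame: x ahead of the robot, y to its left, z up, the work surface at z = 0. Lengths are in mm, angles in rad, forces in N, time in s.
With the tool pointing down it reaches from about 400 to 900 mm from the base axis. Payload 5.5 kg.
Tool frame: the origin (TCP) lies midway between the tips of the shut fingers; the grasp point (between the pads) lies 19 mm behind it (robot.pinch_z is the distance from the TCP to the grasp point, in mm); z points along the fingers, y is the line along which they close (so a half turn about z gives the same grasp; the last joint's range is limited). The gripper opens to 85 mm and grips with 20 to 120 N. Pads are 22 mm wide; open, the fingers measure 114 mm over their backs; the gripper's body (76 mm by 85 mm) begins 54 mm behind the grasp point. The pads swing forward as they close: fully open they stand 13 mm farther back than shut.
Start: joints at [0.263, 0.501, -0.427, 1.55, 0.221, 1.138, -0.21], TCP at [650, 0.037, 231.31] pointing down, gripper open.
Joint ranges: [-2.88, 2.88], [-0.31, 2.03], [-1.54, 1.56], [0.2, 2.42], [-1.41, 4.55], [0.19, 2.02], [-2.57, 2.57]. Speed limits (rad/s): [2.57, 2.57, 3.14, 3.14, 3.14, 3.14, 3.14].

## Interface

Orientations are given as [roll, pitch, yaw] about the fixed x, y, z axes, in that order (R = Rz(yaw) Ry(pitch) Rx(roll)).
In Python, from cell import robot, optics gives the robot as it stands.
- The arm moves only by the shell command python3 -m jog 'ROWS' [FORCE]. ROWS is JSON, a list of rows, each a list of 3 entries, a list of its own where there are three numbers: the shift along the tool's x, y, z in mm, then the turn about the tool's z in rad, then the opening, from 0 (shut) to 1 (fully open). A call has 1 to 8 rows; each row shifts and turns the commanded pose from where the row before left it, along the tool's axes as they then stand; what a row does not reach is not made up. A row lasts 1/10 s, in which the tool goes at most 50 mm and 8.59 degrees, less where a joint would pass 70% of its speed; a pose out of reach is approached as far as the arm can. A call is refused whole if a number of a shift passes 50 or a number of a turn 0.15, either way. A call with a gripper value outside its range is refused whole. The fingers move at their own pace and stop on an object; FORCE is the grip in N (left out, the last holds). Time passes only in rows, so rows that do not move let the fingers close. It gives the time, the measured TCP pose, the force, the opening and the grip force at its end, in the units of the state.
- robot.sense(): the state, without advancing time (a new reading comes with each control period).
- optics.snapshot(name): name is "scene" or "side" or "wrist"; returns a dict with "image" (480x640x3 uint8, red, green, blue), "range_z" (480x640 float32, mm along the optical axis (not along the pixel's ray), 0 where there is no reading), "fovy" (degrees; the focal length in pixels is half the picture's height over the tangent of half this angle, whatever the lens; pixels are square), "cx", "cy" (the principal point, pixels), "pose" (4x4, takes a point from camera to world coordinates). Camera axes: x right, y down, z forward; pixel columns grow to the right and rows downward; lengths in mm; the calibration is good to about 2 mm. A picture is of the moment at which its call begins.
- robot.hand_in(): hands the job in; it is judged then, once.
The state is a dict: "time": time; "joints": joint angles; "dq": joint speeds; "effort": joint torques, N m; "ee_pos": TCP position; "ee_rot": TCP orientation; "contact_force": force on the tool from outside, world axes, zero at the start; "moment": the same for the moment, N m; "width": finger opening in mm; "grip_force": force on a finger pad.
Only numpy, scipy, OpenCV 4.12 (cv2) and the standard library are available. Lean on these libraries where they do the work, as an engineer would, in place of code of your own. Each camera call takes 0.05 s, during which the arm holds its last target. There are 200 camera calls.

## Working session

There is one attempt and no reset: what is moved stays moved. The work goes in short steps, Python scripts to look and compute and a shell command to move; the robot and the scene stay as the last step left them, time stands still between calls to the robot, and variables do not carry over. Pictures are saved under pics/ and viewed, at most 10 in all, crops included, and the job is handed in when it is done.

```bash
mkdir -p pics
cat > h.py <<'E'
import numpy as np,cv2
from cell import robot,optics
def snap(n,f):
    s=optics.snapshot(n); cv2.imwrite('pics/'+f+'.png',s['image'][:,:,::-1]); np.savez(f,**s); return s
def pts(s):
    f=240/np.tan(np.radians(float(s['fovy']))/2); z=s['range_z']; v,u=np.mgrid[:480,:640]
    P=np.stack([(u-s['cx'])*z/f,(v-s['cy'])*z/f,z],-1); T=s['pose']; return P@T[:3,:3].T+T[:3,3]
E
python3 - <<'E'
from h import *
snap('scene','s1');snap('side','d1');snap('wrist','w1')
a=[cv2.resize(cv2.imread(f'pics/{n}.png'),(400,300)) for n in('s1','d1','w1')]
cv2.imwrite('pics/m1.png',np.vstack([np.hstack(a[:2]),np.hstack([a[2],a[2]*0])]))
print(robot.sense())
E
```

```text
{'time': 0.15, 'joints': array([ 0.26322811,  0.50166435, -0.42680347,  1.55120189,  0.22078767,
        1.13832697, -0.21028324]), 'dq': array([-0.00039531, -0.00302219, -0.00189792, -0.00295828, -0.00147949,
       -0.00161944,  0.00143214]), 'effort': array([-7.84630305e-03, -5.70037007e+01, -5.82563952e+00, -2.81283009e+01,
        1.07005105e-02,  7.80367671e-03, -3.10690336e-05]), 'ee_pos': array([ 6.49455145e+02, -6.34143740e-02,  2.30478727e+02]), 'ee_rot': array([-3.14003700e+00, -5.75853711e-05,  1.57079597e+00]), 'contact_force': array([-1.14441126, -0.25013007, -0.51024229]), 'moment': array([-0.02111088, -0.01617712,  0.0018352 ]), 'grip_force': 0.0, 'width': 85.56768877307704}
```

View pics/m1.png

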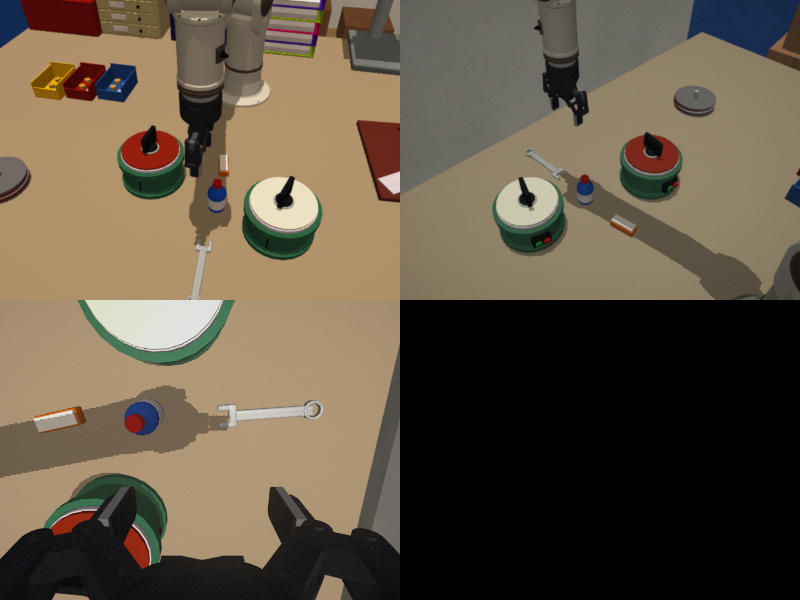

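The mosaic shows the red disc at about (243,240) in the full scene image and (1040-640,262) in the side image. The felt disc is on the other machine, and a blue bottle and a block stand between them. I'll locate the bar from the depth data.

Run:
```python
from h import *
for n,(u0,u1,v0,v1) in (('s1',(185,300,195,300)),('d1',(340,460,205,300))):
    s=dict(np.load(n+'.npz')); P=pts(s)[v0:v1,u0:u1].reshape(-1,3); I=s['image'][v0:v1,u0:u1].reshape(-1,3).astype(int)
    red=(I[:,0]>100)&(I[:,1]<80)&(abs(P[:,2]-106)<8)
    (cx,cy),r=cv2.minEnclosingCircle(P[red,:2].astype(np.float32)); print(n,'disc',cx,cy,r,np.median(P[red,2]))
    d=np.hypot(P[:,0]-cx,P[:,1]-cy)
    b=(I.max(1)<90)&(P[:,2]>122)&(P[:,2]<170)&(d<60); t=b&(P[:,2]>153)
    for m in (b,t):
        q=P[m]; box=cv2.minAreaRect(q[:,:2].astype(np.float32)); w,V=np.linalg.eigh(np.cov(q[:,:2].T)); print(m.sum(),q.mean(0),box,np.degrees(np.arctan2(V[1,1],V[0,1])),q[:,2].max())
    c=s['image'][v0:v1,u0:u1,::-1]; cv2.imwrite(f'pics/c_{n}.png',cv2.resize(c,(400,400)))
cv2.imwrite('pics/c.png',np.hstack([cv2.imread(f'pics/c_{n}.png') for n in('s1','d1')]))
```

```text
s1 disc 495.5709533691406 -176.66134643554688 79.03870391845703 104.28212000076604
605 [ 502.07766723 -172.26674664  145.09099966] ((496.8092956542969, -174.23878479003906), (13.601302146911621, 65.54338073730469), 83.51203155517578) 171.0746848951264 160.5467543050355
230 [ 498.80884284 -173.66914031  157.36782386] ((496.55914306640625, -174.2301483154297), (13.306599617004395, 64.9633560180664), 84.02626037597656) 173.05732426032918 160.5467543050355
d1 disc 495.208740234375 -176.59091186523438 78.12774658203125 106.45127377543292
656 [ 491.2941802  -171.73607191  145.54513097] ((494.2137145996094, -174.89144897460938), (15.318391799926758, 66.08064270019531), 83.61541748046875) 174.53726294403444 163.56184042019004
244 [ 492.54254256 -173.61872908  158.86338882] ((494.1932678222656, -174.88916015625), (15.318391799926758, 65.2266845703125), 83.61541748046875) 173.7499703080642 163.56184042019004
```

View pics/c.png

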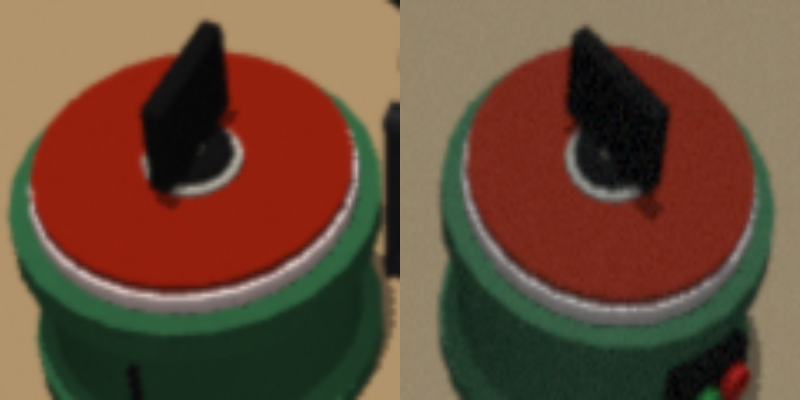

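The crops confirm one upright bar, centre about (495.5, -175.5) and lying about -6.3° from world x. I'll grasp with yaw at about 173.7°, so the clockwise turn unwinds the wrist.

```bash
python3 -m jog '[[[-22,-19.2,0],0,1],[[-22,-19.2,0],0,1],[[-22,-19.2,0],0,1],[[-22,-19.2,0],0,1],[[-22,-19.2,0],0,1],[[-22,-19.2,0],0,1],[[-22,-19.2,0],0,1],[[-22,-19.2,0],0,1]]' 60; python3 -m jog '[[[0,0,0],-0.14,1],[[0,0,0],-0.14,1],[[0,0,0],-0.14,1],[[0,0,0],-0.14,1],[[0,0,0],-0.14,1],[[0,0,0],-0.14,1],[[0,0,0],-0.14,1],[[0,0,0],-0.14,1]]';python3 -m jog '[[[0,0,0],-0.14,1],[[0,0,0],-0.14,1],[[0,0,0],-0.06,1],[[0,0,0],0,1],[[0,0,0],0,1]]'
python3 - <<'E'
from h import *
s=snap('wrist','w2'); P=pts(s).reshape(-1,3); I=s['image'].reshape(-1,3)
m=(P[:,2]>152)&(P[:,2]<168)&(np.hypot(P[:,0]-495,P[:,1]+175)<50)&(I.max(1)<90); q=P[m]
print(m.sum(),cv2.minAreaRect(q[:,:2].astype(np.float32)) if m.sum()>3 else 0,robot.sense()['joints'])
E
```

```text
time: 0.95
ee_pos: [495.3, -176.7, 231.1]
ee_rot: [-3.141, -0.0, 1.571]
contact_force: [0.5, -0.3, 0.6]
width: 85.4
grip_force: 0.0
time: 1.75
ee_pos: [496.2, -175.9, 231.1]
ee_rot: [-3.142, -0.001, 2.697]
contact_force: [-0.7, -0.4, -0.1]
width: 85.1
grip_force: 0.0
time: 2.25
ee_pos: [496.2, -176.0, 231.1]
ee_rot: [3.141, -0.0, 3.029]
contact_force: [-0.1, 1.3, -0.8]
width: 85.1
grip_force: 0.0
1870 ((493.2691955566406, -176.40151977539062), (11.969122886657715, 64.56128692626953), 83.12015533447266) [ 0.81839254  0.30748202 -0.63095465  1.85464317  0.20773978  1.04569871
  1.56304894]
```

View pics/w2.png

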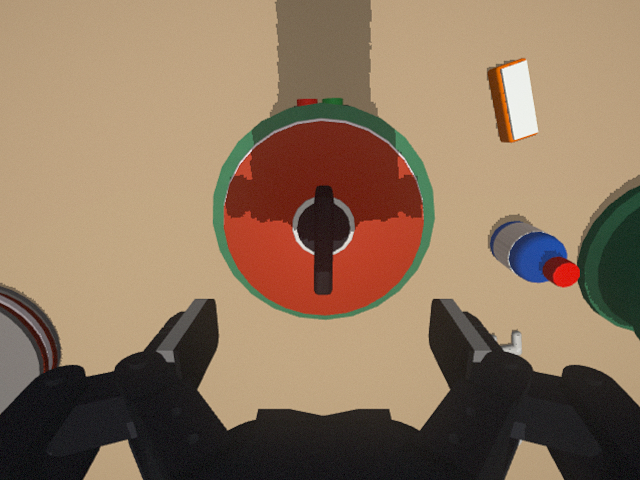

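The wrist view shows the bar vertical at column 323, centred between the open fingers and aligned with them. Next I'll descend and close.

```bash
python3 -m jog '[[[1,0,18],0,1],[[0,0,18],0,1],[[0,0,18],0,1],[[0,0,18],0,1],[[0,0,18],0,1],[[0,0,16],0,1],[[0,0,0],0,1],[[0,0,0],0,1]]' 60; python3 -m jog '[[[0,0,0],0,0.5],[[0,0,0],0,0.3],[[0,0,0],0,0],[[0,0,0],0,0],[[0,0,0],0,0],[[0,0,0],0,0],[[0,0,0],0,0],[[0,0,0],0,0]]' 60
```

```text
time: 3.1
ee_pos: [495.4, -175.7, 125.4]
ee_rot: [3.141, -0.0, 3.03]
contact_force: [0.3, -1.0, 0.3]
width: 85.5
grip_force: 0.0
time: 3.9
ee_pos: [495.5, -176.0, 125.6]
ee_rot: [-3.141, 0.0, 3.031]
contact_force: [-0.8, 1.2, 4.6]
width: 11.3
grip_force: 58.4
```

The bar is gripped. A negative turn raised the yaw, so a positive turn is clockwise, which loosens the nut.

```bash
python3 -m jog '[[[0,0,0],0.1,0],[[0,0,0],0.1,0],[[0,0,0],0.1,0],[[0,0,0],0.1,0],[[0,0,0],0.1,0],[[0,0,0],0.1,0],[[0,0,0],0.1,0],[[0,0,0],0.1,0]]'; python3 -m jog '[[[0,0,0],0.1,0],[[0,0,0],0.1,0],[[0,0,0],0.1,0],[[0,0,0],0.1,0],[[0,0,0],0.1,0],[[0,0,0],0.1,0],[[0,0,0],0.1,0],[[0,0,0],0.08,0]]';  python3 -m jog '[[[0,0,0],0,0],[[0,0,0],0,0],[[0,0,0],0,0]]'; python3 -c "
from h import *
print(robot.sense()['moment'])"
```

```text
time: 4.7
ee_pos: [495.3, -176.3, 125.6]
ee_rot: [-3.141, 0.001, 2.227]
contact_force: [-2.1, -0.9, 5.0]
width: 11.2
grip_force: 58.6
time: 5.5
ee_pos: [495.0, -176.4, 125.6]
ee_rot: [-3.141, 0.001, 1.447]
contact_force: [-1.8, -1.8, 5.5]
width: 11.1
grip_force: 58.7
time: 5.8
ee_pos: [495.0, -176.4, 125.6]
ee_rot: [-3.141, 0.001, 1.45]
contact_force: [-2.4, 0.1, 6.5]
width: 11.3
grip_force: 58.9
[-0.07383361  0.56684253 -0.07582327]
```

Now I'll release, rise and check.

```bash
python3 -m jog '[[[0,0,0],0,0.5],[[0,0,0],0,1],[[0,0,0],0,1],[[0,0,0],0,1],[[0,0,0],0,1],[[0,0,0],0,1]]'; python3 -m jog '[[[0,0,-18],0,1],[[0,0,-20],0,1],[[0,0,-20],0,1],[[0,0,-20],0,1],[[0,0,-20],0,1],[[0,0,-10],0,1],[[0,0,0],0,1],[[0,0,0],0,1]]'
python3 - <<'E'
from h import *
for n in('wrist','side'):
    s=snap(n,n+'3'); P=pts(s).reshape(-1,3); I=s['image'].reshape(-1,3)
    m=(P[:,2]>152)&(P[:,2]<168)&(np.hypot(P[:,0]-495,P[:,1]+175)<45)&(I.max(1)<90); q=P[m]
    print(m.sum(),cv2.minAreaRect(q[:,:2].astype(np.float32)) if m.sum()>3 else 0)
E
```

```text
time: 6.4
ee_pos: [495.4, -175.8, 125.2]
ee_rot: [-3.142, -0.0, 1.451]
contact_force: [-0.0, 0.3, 0.2]
width: 85.1
grip_force: 0.0
time: 7.2
ee_pos: [495.0, -175.8, 232.6]
ee_rot: [-3.141, -0.0, 1.451]
contact_force: [0.1, 0.1, -0.4]
width: 85.2
grip_force: 0.0
1804 ((494.4256286621094, -176.1466064453125), (64.96532440185547, 11.926316261291504), 83.61201477050781)
258 ((494.76934814453125, -174.19003295898438), (65.84886932373047, 14.39258861541748), 83.50105285644531)
```

View pics/wrist3.png

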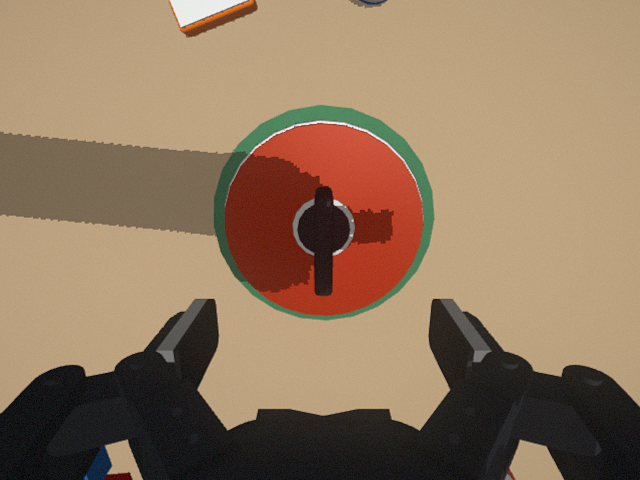

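The bar is still vertical in the wrist view (column 323) after the hand turned 90°, so the nut followed by a quarter turn: its long axis is now at about 83.6°, from 173.5° before. The gripper is clear.

```bash
python3 -c "
from cell import robot
print(robot.hand_in())"
```

```text
the job is handed in; nothing more can be done
None
```

The red disc's nut is loosened by about 90° clockwise and released with the arm clear; the felt disc's nut was not touched, and the job is handed in.

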